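# Free and prove the dial portion scale before packing

### The job

Prove that the dial portion scale runs freely before packing starts: with the fingers together, gently push (do not pinch) the arrest bolt's knob well over towards the dial to free the platform, then press gently straight down on the platform's near right corner, where a sticking guide would show, until the dial pointer, driving the slim drag hand ahead of it, reaches the metal tab on the dial's rim. Hold it there for about a second, then let the platform rise gently under the fingers to its top and move clear, so that the pointer is back at its start and the drag hand is left standing at the tab as the record, neither short of it nor past it. Pick nothing up, keep off the dial, and leave the things lying round the scale where they are.

Things in the scene. Friction and masses are not known exactly. Their poses are not given: they have to be found in the camera images.
- scale: grey dial scale fixed to the table, front roughly towards the robot (turned up to 17 deg). Origin on the table under its middle; x from its front to its back, y to its left (dial side), z up. Base: x -153 to 83 mm, y -150 to 150, top at z 44. Round leaning dial over the left half, its top about 185 mm up; square platform over the right half, bolt knob on the front ledge
- platform_corner (a point): where to press: point on the top face near the platform's front right corner, 27 mm in from both edges; it sinks with the platform. Press within 45 mm of it, not in the middle. Platform: flat steel plate 150 x 150 x 6 mm, sides along the scale's x and y, its top 96 mm above the table when up
- pointer_tip (a point): the end of the dial pointer, 55 mm from the dial's middle
- platform (a joint): how far the platform is pressed down, m: 0 up (start), 0.030 bottom stop. A spring lifts it: about 5 N starts it, about 14 N holds it at 0.025; it moves straight down and follows the fingers up again. With the bolt home, a pin under the platform rests on the bolt and it cannot sink more than 2 mm
- pointer (a joint): angle of the dial pointer (long tapered black blade with a round tail), rad, 0 at no load, growing clockwise as seen from the front. It is geared to the platform: 0.080 rad for each mm pressed (80 x the platform's value in m)
- drag_hand (a joint): angle of the drag hand (slim straight hand with a small disc at its end, over the pointer), rad, zero and direction as the pointer. The pointer pushes it ahead at the same angle; when the pointer goes back it stays. It starts at 0.1 to 0.5, short of the tab; a clear cover keeps fingers off
- rim_tab (a joint): angle of the tab clipped on the dial's rim (dark metal, 12 mm wide, tapering to a point towards the dial's middle), rad, zero and direction as the pointer; 1.0 to 2.0, that is 12.5 to 25 mm of platform travel. It stays put: do not touch it
- tab_tip (a point): the tab's point, 55 mm from the dial's middle
- drag_tip (a point): the end of the drag hand, 55 mm from the dial's middle
- bolt_knob (a point): middle of the bolt's thick part, a black upright knob 20 mm across, from 65 to 83 mm above the table; this point is 72 mm up. It stands on the scale's front ledge, 55 mm in front of the platform's front edge, before the platform's right half, and slides along the scale's +y, towards the dial side. Only the platform is high within 70 mm
- arrest_bolt (a joint): travel of the arrest bolt, m: 0 to 0.004 at the start (home, under the pin), 0.036 at its stop; the platform is free from about 0.016, fully clear from 0.022, towards the scale's +y. It moves at about 2 N and stays where it is left
- mushroom_side_3: brown mushroom lying to the left of the scale, 56 x 65 x 47 mm, origin under its middle; leave alone
- mushroom_7: brown mushroom cap lying in front of the scale's dial side, 65 x 60 x 44 mm, origin under its middle; leave alone
- mushroom_9: brown mushroom cap lying to the left of the scale, 54 x 54 x 38 mm, origin under its middle; leave alone
- cutter_side: yellow bow cutter, 70 x 186 x 17 mm, lying to the right of the scale, origin under its middle; leave alone
- marker_1: felt marker, 19 x 132 x 20 mm, lying in front of the scale's right corner, origin under its middle; leave alone
- tape_roll: roll of tape, 104 x 102 x 25 mm, lying to the left of the scale, origin under its middle; leave alone

How it is judged:
By the outcome, as a careful person would: the job done as asked, in the order asked, and still so for the second after the job is handed in, with the robot touching nothing.
It also fails if it takes over 48 s, if anything falls off the work surface, if the arm or the gripper's body presses on something with over 40 N, if the wrist force passes 120 N, or if a joint passes its speed limit or range.

### The arm

A 6-joint arm with a two-finger parallel gripper is mounted at the origin on the work surface; the furniture and walls round the work are solid. World frame = base frame: x ahead of the robot, y to its left, z up, the work surface at z = 0. Lengths are in mm, angles in degrees, forces in N, time in s.
With the tool pointing down it reaches from about 250 to 800 mm from the base axis. Payload 8.5 kg.
Tool frame: the origin (TCP) lies at the very end of the fingers, on their centre line; the grasp point (between the pads) lies 19 mm behind it (arm.tcp_to_grasp is the distance from the TCP to the grasp point, in mm); z points along the fingers, y is the line along which they close (so a half turn about z gives the same grasp; the last joint's range is limited). The gripper opens to 85 mm and grips with 20 to 120 N. Pads are 22 mm wide; open, the fingers measure 114 mm over their backs; the gripper's body (76 mm by 85 mm) begins 54 mm behind the grasp point. The pads swing forward as they close: fully open they stand 13 mm farther back than shut.
Start: joints at [74.427, 13.648, -0.773, 75.585, 0, 90], TCP at [140.931, 505.685, 231.276] pointing down, gripper open.
Joint ranges: [-152.45, 152.45], [-59.26, 108.67], [-65.41, 83.53], [-104.44, 129.93], [-82.83, 76.93], [-180, 180]. Speed limits (degrees/s): [127.2, 127.2, 159.86, 180, 180, 180].

### API

Orientations are given as [roll, pitch, yaw] about the fixed x, y, z axes, in that order (R = Rz(yaw) Ry(pitch) Rx(roll)).
In Python, from workcell import arm gives the robot as it stands.
- The arm moves only by the tool jog_arm, never from a script. Its arguments are lists of equal length, an entry for each row: "xyz": the shift along the tool's x, y, z in mm, a list of three; "roll": the turn about the tool's z in degrees. In form: {"xyz": [[tx, ty, tz], ...], "roll": [roll, ...]}. A call has 1 to 20 rows; each row is the pose to reach, as a shift and turn from the pose commanded when the call began, along the tool's axes at that moment; what a row does not reach only later rows make up. A row lasts 1/8 s, in which the tool goes at most 62.5 mm and 10.7 degrees, less where a joint would pass 70% of its speed; a pose out of reach is approached as far as the arm can. A call with a gripper value outside its range is refused whole. "hand" is the opening in per cent of the stroke, from 0 (shut) to 100 (fully open), set as the call begins (left out, the last holds). The fingers move at their own pace and stop on an object; "squeeze" is the grip in N (left out, the last holds). Time passes only in rows, so rows that repeat a pose let the fingers close. It gives the time, the measured TCP pose, the force, the opening and the grip force at its end, in the units of the state.
- arm.state(): the state, without advancing time (a new reading comes with each control period).
- arm.grab_frame(name): name is "side" or "top"; returns a dict with "frame" (480x640x3 uint8, blue, green, red), "fx", "fy", "cx", "cy" (pixels), "origin" and "attitude" of the camera in the world. Camera axes: x right, y up, looking along -z (the intrinsics and any distortion apply to the point x, -y, -z); pixel columns grow to the right and rows downward; lengths in mm; the calibration is good to about 2 mm. A picture is of the moment at which its call begins. There is no depth.
- arm.job_done(): hands the job in; it is judged then, once.
The state is a dict: "t": time; "q": joint angles; "dq": joint speeds; "effort": joint torques, N m; "eef_pos": TCP position; "eef_rot": TCP orientation; "force": force on the tool from outside, world axes, zero at the start; "torque": the same for the moment, N m; "width": opening from 0.0 (shut) to 1.0 (fully open); "finger_force": force on a finger pad.
Only numpy, scipy, OpenCV 4.12 (cv2) and the standard library are available. Lean on these libraries where they do the work, as an engineer would, in place of code of your own. Each camera call takes 0.05 s, during which the arm holds its last target. There are 200 camera calls.

## Working session

There is one attempt and no reset: what is moved stays moved. The work goes in short steps, Python scripts to look and compute and a tool call to move; the robot and the scene stay as the last step left them, time stands still between calls to the robot, and variables do not carry over. Pictures are saved under pics/ and viewed, at most 10 in all, crops included, and the job is handed in when it is done.

Besides the shell and the picture viewer there is one more tool, called after "Request:" as name([rows], argument=value, ...), one row to a line, values as JSON. jog_arm: Moves the arm, as the interface text tells. Its arguments: {"type":"object","properties":{"xyz":{"type":"array"},"roll":{"type":"array"},"hand":{"type":"number"},"squeeze":{"type":"number"}},"required":["xyz","roll"]}

```bash
mkdir -p pics
cat > h.py <<'E'
import numpy as np, cv2
from scipy.spatial.transform import Rotation as R
from workcell import arm
def grab(n,f=None):
    d=arm.grab_frame(n)
    if f: cv2.imwrite('pics/'+f,d['frame'])
    return d
E
python3 - <<'E'
from h import *
for n in('side','top'):
    d=grab(n,n+'0.png'); print({k:v for k,v in d.items() if k!='frame'})
print(arm.state())
E
```

```text
{'fx': 522.7488842175615, 'fy': 522.7488842175615, 'cx': 329.81080230878285, 'cy': 239.83117341139004, 'origin': array([ 514.81207332, -818.02788724,  753.67505313]), 'attitude': array([53.5254952 ,  0.25726786, -1.88201958])}
{'fx': 603.8252839309797, 'fy': 603.8252839309797, 'cx': 324.25329098807043, 'cy': 240.75748789346792, 'origin': array([ 320.40717602,   40.59415204, 1202.46272554]), 'attitude': array([ 11.68092652,  -0.15539359, -86.57446637])}
{'t': 0.1, 'q': array([ 7.44272232e+01,  1.36781167e+01, -8.11506316e-01,  7.55842270e+01,
        1.95431297e-03,  8.99985401e+01]), 'dq': array([-0.04474778, -0.09091056,  0.13068391,  0.0154966 , -0.11824226,
        0.00755731]), 'effort': array([-9.25353379e-04, -5.39721000e+01,  3.46997917e+01,  1.34631491e-02,
       -8.49875869e-05, -1.12342285e-06]), 'eef_pos': array([140.83384247, 505.37599197, 230.74056319]), 'eef_rot': array([-1.79926150e+02, -1.95619302e-03,  1.64428681e+02]), 'force': array([-0.22078339,  0.24177597, -0.18082875]), 'torque': array([ 0.00038145, -0.00721254,  0.02517762]), 'finger_force': 0.0, 'width': 1.0010469453443671}
```

View pics/side0.png

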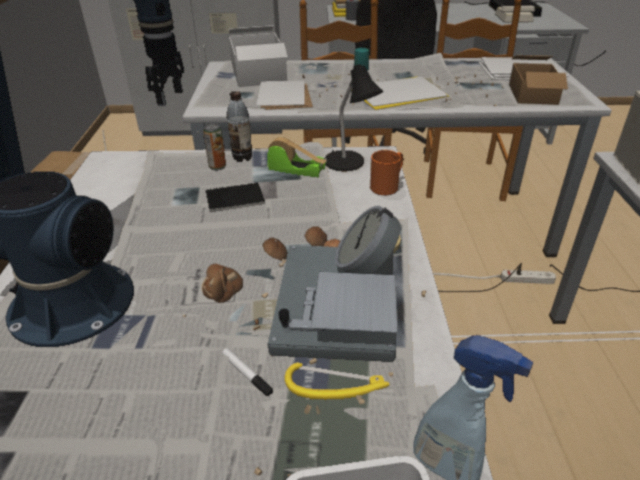

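View pics/top0.png

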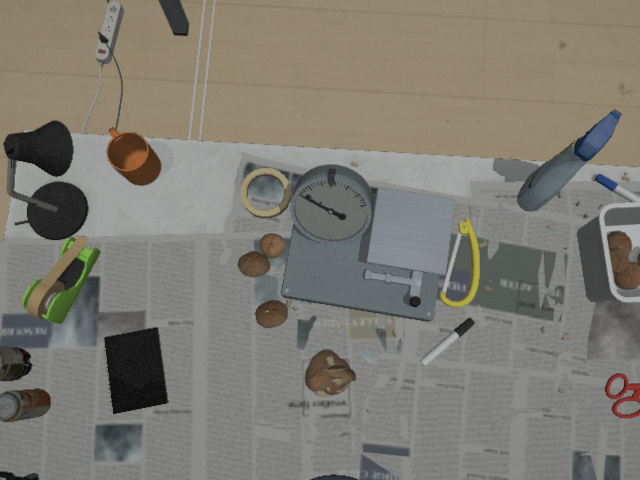

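The side view shows the scale with its knob at about (283,317) and the platform at about (357,300). In the top view the platform corners are near (375,190), (453,197), (447,272) and (369,264), the knob top is at (415,300) and the dial's middle is near (335,212). Next I'll measure these.

```bash
cat >> h.py <<'E'
def ray(d,u,v):
    c=R.from_euler('xyz',d['attitude'],degrees=True)
    r=c.apply([(u-d['cx'])/d['fx'],-(v-d['cy'])/d['fy'],-1]); return np.array(d['origin']),r
def onz(d,u,v,z):
    o,r=ray(d,u,v); return o+r*(z-o[2])/r[2]
def proj(d,p):
    c=R.from_euler('xyz',d['attitude'],degrees=True).inv().apply(np.array(p)-d['origin'])
    return np.array([d['cx']-d['fx']*c[0]/c[2], d['cy']+d['fy']*c[1]/c[2]])
E
python3 - <<'E'
from h import *
d=grab('top'); im=d['frame']; g=cv2.cvtColor(im,cv2.COLOR_BGR2GRAY)
print(g[230,410],im[230,410],g[285,340],im[285,340])
m=(cv2.absdiff(im,np.full_like(im,im[230,410])).max(2)<14).astype(np.uint8)
m[:, :340]=0;m[:, 480:]=0;m[:170]=0;m[290:]=0
m=cv2.morphologyEx(m,cv2.MORPH_OPEN,np.ones((5,5)))
c=max(cv2.findContours(m,0,2)[0],key=cv2.contourArea)
r=cv2.minAreaRect(c);b=cv2.boxPoints(r);print(r)
P=np.array([onz(d,*p,96) for p in b]);print(b,P.round(1),np.linalg.norm(P-np.roll(P,1,0),axis=1))
k=(g<45).astype(np.uint8);k[:285]=0;k[315:]=0;k[:,:400]=0;k[:,430:]=0
n,l,s,ce=cv2.connectedComponentsWithStats(k);print(s,ce)
i=1+np.argmax(s[1:,4]);print(onz(d,*ce[i],83), onz(d,*ce[i],76))
s_=grab('side');gs=cv2.cvtColor(s_['frame'],cv2.COLOR_BGR2GRAY)
z=cv2.resize(im[155:250,285:385],None,fx=6,fy=6,interpolation=cv2.INTER_CUBIC)
z2=cv2.resize(im[255:330,360:460],None,fx=5,fy=5,interpolation=cv2.INTER_CUBIC)
cv2.imwrite('pics/dial.png',z);cv2.imwrite('pics/knob.png',z2)
E
```

```text
137 [143 139 131] 106 [110 109 100]
((417.4284973144531, 229.45758056640625), (89.78559112548828, 79.44234466552734), 8.880660057067871)
[[366.94186 261.77216]
 [379.2059  183.28218]
 [467.91513 197.143  ]
 [455.6511  275.633  ]] [[ 513.9  -30.3   96. ]
 [ 667.1  -46.8   96. ]
 [ 649.9 -216.3   96. ]
 [ 497.8 -195.3   96. ]] [165.82929964 154.08406114 170.3605044  153.516903  ]
[[     0      0    640    480 307117]
 [   410    297     10     10     83]] [[319.47434365 239.48327836]
 [414.43373494 301.37349398]]
[ 447.06664923 -122.48894298   83.        ] [ 447.85865087 -123.50870152   76.        ]
```

View pics/dial.png

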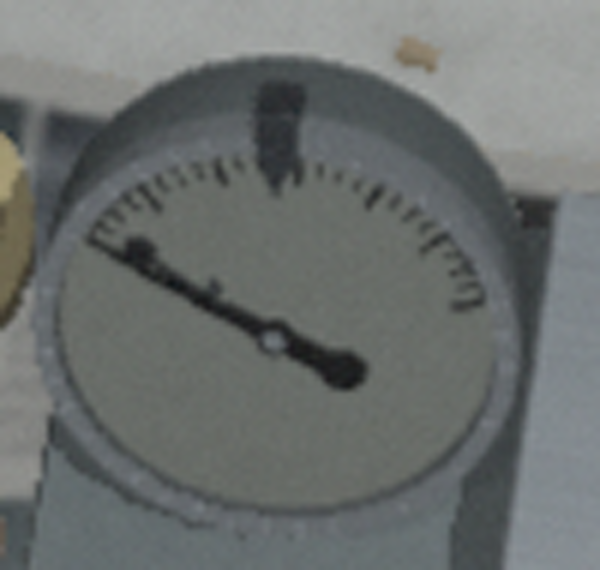

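View pics/knob.png

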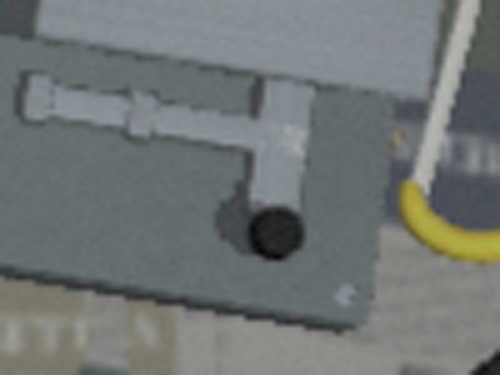

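The dial crop shows the pivot at about px (330.3,212), the pointer tip at (299.7,195), the tab tip at (331.3,187.5) and the drag disc near (308.5,196). The knob crop puts the knob at (415.2,301.4) and the platform's front corners at (367.4,261.6) and (447,274.4).

```bash
cat >> h.py <<'E'
def shift(target):
    s=arm.state(); r=R.from_euler('xyz',s['eef_rot'],degrees=True)
    return r.inv().apply(np.array(target)-s['eef_pos']).round(1)
E
python3 - <<'E'
from h import *
d=grab('top')
L=onz(d,367.4,261.6,96);Rr=onz(d,447,274.4,96);B=onz(d,453.5,197,96);BL=onz(d,375.5,189,96)
print(L,Rr,B,BL,[np.linalg.norm(a-b) for a,b in((L,Rr),(Rr,B),(B,BL),(BL,L))])
ey=(L-Rr)/np.linalg.norm(L-Rr)+ (BL-B)/np.linalg.norm(BL-B);ey/=np.linalg.norm(ey);ex=np.array([ey[1],-ey[0],0])
print('yaw',np.degrees(np.arctan2(ex[1],ex[0])),ex,ey)
K=onz(d,415.2,301.4,83);print('knob',K,'dist to front edge',(Rr-K)@ex,'from right edge',(K-Rr)@ey)
C=Rr+27*ex+27*ey;print('corner',C)
# side view check
s=arm.grab_frame('side');
for p in(L,Rr,B,BL,K,C):print(proj(s,p).round(1),end=' ')
# pivot by triangulation later
yaw=np.degrees(np.arctan2(ex[1],ex[0]))
A=K-40*ey; A[2]=150; print('approach',A,shift(A), arm.state()['eef_rot'])
cv2.imwrite('pics/side_z.png',cv2.resize(s['frame'][195:365,260:420],None,fx=3.5,fy=3.5,interpolation=cv2.INTER_CUBIC))
E
```

```text
[514.28782117 -31.12952876  96.        ] [ 499.1619027  -179.31180871   96.        ] [ 648.52932226 -188.88211916   96.        ] [655.34504562 -40.18363601  96.        ] [np.float64(148.95227926876603), np.float64(149.67370132126823), np.float64(148.8546034769433), np.float64(141.34750591077258)]
yaw -4.22636316428881 [ 0.99728067 -0.07369708  0.        ] [0.07369708 0.99728067 0.        ]
knob [ 447.1028358  -123.91015276   83.        ] dist to front edge 56.000441414421736 from right edge 51.414399630606596
corner [ 528.07830197 -154.37505163   96.        ]
[317.9 271.2] [310.3 326.5] [397.2 328.1] [390.2 272.4] [281.9 310.2] [326.7 315.8] approach [ 444.15495269 -163.80137968  150.        ] [-471.8 -563.3   81.4] [-1.79967729e+02  1.43061857e-03  1.64428326e+02]
```

View pics/side_z.png

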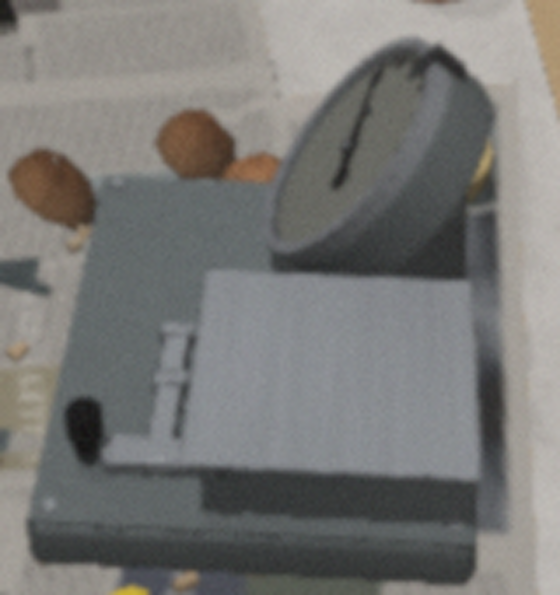

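Request:
jog_arm([
  [-20, -24, 0],
  [-60, -72, 0],
  [-100, -120, 0],
  [-140, -168, 0],
  [-180, -216, 0],
  [-220, -264, 0],
  [-260, -312, 0],
  [-300, -360, 0],
  [-340, -408, 0],
  [-380, -456, 0],
  [-420, -504, 0],
  [-450, -540, 0],
  [-466, -558, 20],
  [-472, -563, 50],
  [-472, -563, 80],
  [-472, -563, 80],
  [-472, -563, 80],
], roll=[4, 10, 16, 22, 28, 34, 40, 46, 52, 58, 64, 70, 75, 79, 79.4, 79.4, 79.4], hand=0)

```text
t: 2.42
eef_pos: [444.9, -163.4, 152.3]
eef_rot: [180.0, 0.0, 85.1]
force: [0.6, 0.2, 0.1]
width: 0.002
finger_force: 0.0
```

Run:
```python
from h import *
s=arm.state();print(s['t'],s['q'],s['eef_pos'],s['eef_rot'],s['force'],s['width'])
y=np.radians(-5);ex=np.array([np.cos(y),np.sin(y),0]);ey=np.array([-np.sin(y),np.cos(y),0])
K=np.array([447.3,-124,69])
print(shift(K-40*ey),shift(K-21*ey))
```

```text
2.425 [-2.01687209e+01  1.10536340e+01 -1.61568516e+01  6.27374737e+01
 -6.75399452e-03  7.47799443e+01] [ 444.8615337  -163.44002133  152.34773283] [1.79951558e+02 2.01791644e-02 8.50513232e+01] [0.55732088 0.18807097 0.08943497] 0.0024842684720343877
[-0.5 -1.1 83.3] [18.5 -1.1 83.3]
```

Request:
jog_arm([
  [0, -1, 20],
  [0, -1, 50],
  [0, -1, 75],
  [0, -1, 83],
  [5, -1, 83],
  [10, -1, 83],
  [13, -1, 83],
  [15, -1, 83],
  [17, -1, 83],
  [19, -1, 83],
  [21, -1, 83],
  [23.5, -1, 83],
  [26, -1, 83],
  [29, -1, 83],
  [32, -1, 83],
  [35, -1, 83],
], roll=[0, 0, 0, 0, 0, 0, 0, 0, 0, 0, 0, 0, 0, 0, 0, 0])

```text
t: 4.42
eef_pos: [446.7, -128.2, 68.4]
eef_rot: [180.0, 0.0, 85.0]
force: [0.3, -2.9, 0.8]
width: -0.0
finger_force: 1.1
```

Run:
```python
from h import *
d=grab('top');s=arm.state();print(s['t'],s['eef_pos'],s['force'])
cv2.imwrite('pics/push1.png',cv2.resize(d['frame'][235:335,340:460],None,fx=4,fy=4,interpolation=cv2.INTER_CUBIC))
```

```text
4.475 [ 446.62529267 -127.96464858   68.34493646] [ 1.78119489 -2.16522642  1.50287952]
```

View pics/push1.png

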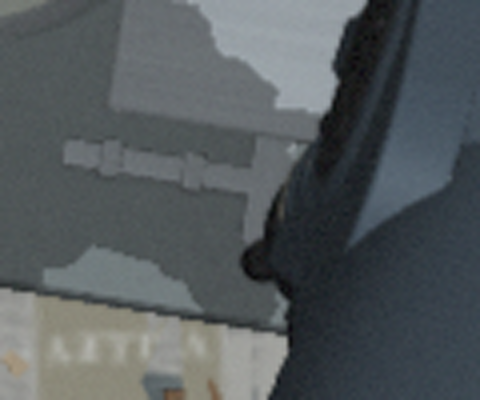

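The crop shows the knob against the fingers, its middle near px (406,301), so it has slid about 16 mm. About 12 mm more is needed, then I'll back off.

Request:
jog_arm([
  [2, 0, 0],
  [4.5, 0, 0],
  [7, 0, 0],
  [9.5, 0, 0],
  [11.5, 0, 0],
  [12.5, 0, 0],
  [12.5, 0, 0],
  [10, 0, 0],
  [2, 0, 0],
  [-10, 0, 0],
  [-10, 0, -30],
  [-10, 0, -70],
], roll=[0, 0, 0, 0, 0, 0, 0, 0, 0, 0, 0, 0])

```text
t: 5.98
eef_pos: [444.6, -139.0, 138.4]
eef_rot: [-179.9, -0.0, 85.0]
force: [0.2, 0.1, 0.6]
width: 0.0
finger_force: 0.0
```

Run:
```python
from h import *
s=arm.state();print(s['t'],s['eef_pos'],s['force'])
y=np.radians(-5);ex=np.array([np.cos(y),np.sin(y),0]);ey=np.array([-np.sin(y),np.cos(y),0])
C=np.array([499.2,-179.3,0])+27*ex+27*ey
C1=C-8*ex-8*ey   # toward corner a bit
print(C,shift(C+[0,0,130]),shift(C+[0,0,96]))
```

```text
5.975 [ 444.64719152 -139.04824858  138.37207257] [0.20663845 0.05501636 0.56458873]
[ 528.4504619  -154.75594821    0.        ] [-8.3 84.9  8.2] [-8.3 85.  42.2]
```

Request:
jog_arm([
  [-2, 15, 0],
  [-4, 45, 0],
  [-8, 75, 0],
  [-8, 85, 5],
  [-8, 85, 20],
  [-8, 85, 32],
  [-8, 85, 32],
  [-8, 85, 32],
], roll=[0, 0, 0, 0, 0, 0, 0, 0])

```text
t: 6.98
eef_pos: [529.3, -153.7, 106.6]
eef_rot: [180.0, 0.0, 85.0]
force: [0.6, 0.4, -0.1]
width: -0.007
finger_force: 0.0
```

Run:
```python
from h import *
d=grab('top','t1.png');s=arm.state();print(s['t'],s['eef_pos'],s['force'])
cv2.imwrite('pics/t1z.png',cv2.resize(d['frame'][155:335,280:460],None,fx=3.3,fy=3.3,interpolation=cv2.INTER_CUBIC))
```

```text
7.025 [ 529.60547146 -153.74185663  106.82136832] [-0.11729449  0.57178157  0.1771868 ]
```

View pics/t1z.png

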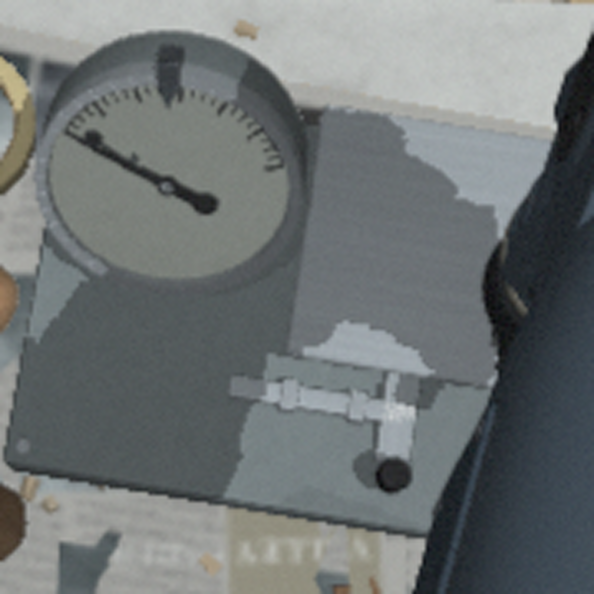

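The knob now stands at about px (399,298.6), the dial is in clear view, and the fingers are over the corner. Next I'll work out the bolt travel and the dial geometry.

```bash
cat > dial.py <<'E'
from h import *
def tri(a,ua,b,ub):
    o1,r1=ray(a,*ua);o2,r2=ray(b,*ub)
    t=np.linalg.lstsq(np.c_[r1,-r2],o2-o1,rcond=None)[0]
    p,q=o1+r1*t[0],o2+r2*t[1];return (p+q)/2,np.linalg.norm(p-q)
y=np.radians(-5);ex=np.array([np.cos(y),np.sin(y),0]);ey=np.array([-np.sin(y),np.cos(y),0])
E
python3 - <<'E'
from dial import *
d=grab('top');s=grab('side')
K0=onz(d,415.2,301.4,83);K1=onz(d,399.1,298.6,83);print('bolt',K1-K0,np.linalg.norm(K1-K0),np.degrees(np.arctan2(-(K1-K0)[0],(K1-K0)[1])))
P={}
for n,t,u in(('piv',(330.3,212),(357.1,247.9)),('ptr',(299.7,195),(369.1,214.4)),('tab',(331.3,187.5),(378.6,216.4))):
    P[n],e=tri(d,t,s,u);print(n,P[n].round(1),'gap',e.round(1))
for n in('ptr','tab'):
    v=P[n]-P['piv'];print(n,np.linalg.norm(v),v@ex,v@ey,v[2],'lean from horiz',np.degrees(np.arctan2(v[2],v@ex)))
# lean sweep: intersect rays with the plane through pivot
for lean in(30,40,45,50,55,60):
    a=np.radians(lean);up=np.cos(a)*ex+np.array([0,0,np.sin(a)]);n=np.cross(up,ey)
    out=[lean]
    for u in((299.7,195),(331.3,187.5)):
        o,r=ray(d,*u);p=o+r*((P['piv']-o)@n)/(r@n)-P['piv']
        out+=[np.linalg.norm(p).round(1),np.arctan2(-p@ey,p@up).round(3)]
    print(out,'tab',out[4]-out[2])
E
```

```text
bolt [ 3.40624177 30.00889417  0.        ] 30.201592877780755 -6.475797971389959
piv [600.8  42.8  95.9] gap 8.3
ptr [624.2 100.9 138.2] gap 2.7
tab [634.5  44.  170.2] gap 7.0
ptr 75.58031420409861 18.247445295032694 59.9387509543985 42.27009308508383 lean from horiz 66.65077535863888
tab 81.63756323175524 33.4899690452942 4.193664300693341 74.33388785404111 lean from horiz 65.74679999684855
[30, np.float64(68.2), np.float64(-1.14), np.float64(51.6), np.float64(-0.099)] tab 1.041
[40, np.float64(68.6), np.float64(-1.114), np.float64(54.6), np.float64(-0.089)] tab 1.0250000000000001
[45, np.float64(69.0), np.float64(-1.094), np.float64(56.9), np.float64(-0.082)] tab 1.012
[50, np.float64(69.6), np.float64(-1.07), np.float64(60.0), np.float64(-0.075)] tab 0.9950000000000001
[55, np.float64(70.5), np.float64(-1.04), np.float64(63.8), np.float64(-0.068)] tab 0.972
[60, np.float64(71.7), np.float64(-1.002), np.float64(68.8), np.float64(-0.06)] tab 0.942
```

Run:
```python
from dial import *
d=grab('top');s=grab('side')
for pv in((360.6,238.1),(361.5,236),(362.5,234)):
  piv,e=tri(d,(330.3,212),s,pv);print('piv',piv.round(1),'gap',e.round(1))
  for lean in(35,40,45,50,55,60):
    a=np.radians(lean);up=np.cos(a)*ex+np.array([0,0,np.sin(a)]);n=np.cross(up,ey)
    out=[lean]
    for c,u in((d,(299.7,195)),(d,(308.5,196)),(d,(331.3,187.5)),(s,(369.1,214.4)),(s,(378.6,216.4))):
        o,r=ray(c,*u);p=o+r*((piv-o)@n)/(r@n)-piv
        out+=[(np.linalg.norm(p).round(1),np.arctan2(-p@ey,p@up).round(3))]
    print(*[(float(x[0]),float(x[1])) if isinstance(x,tuple) else x for x in out])
zt=cv2.resize(d['frame'][160:240,288:372],None,fx=7,fy=7,interpolation=cv2.INTER_LANCZOS4)
zs=cv2.resize(s['frame'][200:275,335:405],None,fx=7,fy=7,interpolation=cv2.INTER_LANCZOS4)
zs=cv2.resize(zs,(int(zs.shape[1]*300/zs.shape[0]),300)) if 0 else zs
o=np.zeros((max(zt.shape[0],zs.shape[0]),zt.shape[1]+zs.shape[1],3),np.uint8);o[:zt.shape[0],:zt.shape[1]]=zt;o[:zs.shape[0],zt.shape[1]:]=zs
o=cv2.resize(o,None,fx=5/7,fy=5/7);o=np.clip(o*1.5,0,255).astype(np.uint8);print(o.shape);cv2.imwrite('pics/both.png',o)
```

```text
piv [601.4  43.3 118.6] gap 4.2
35 (63.7, -1.214) (49.0, -1.088) (45.4, -0.085) (73.2, -1.243) (63.3, -0.739)
40 (63.8, -1.202) (49.2, -1.072) (46.9, -0.079) (70.0, -1.205) (60.8, -0.618)
45 (64.0, -1.185) (49.6, -1.051) (48.9, -0.074) (66.6, -1.155) (59.4, -0.468)
50 (64.4, -1.165) (50.2, -1.026) (51.5, -0.067) (63.0, -1.087) (59.9, -0.287)
55 (64.9, -1.139) (50.9, -0.994) (54.8, -0.06) (59.2, -0.99) (63.5, -0.084)
60 (65.6, -1.107) (52.0, -0.956) (59.1, -0.053) (55.6, -0.847) (71.6, 0.128)
piv [601.7  43.4 123.3] gap 7.2
35 (62.7, -1.236) (47.9, -1.114) (43.6, -0.083) (66.6, -1.219) (58.5, -0.664)
40 (62.8, -1.224) (48.1, -1.099) (45.1, -0.077) (63.6, -1.177) (56.6, -0.533)
45 (63.0, -1.209) (48.4, -1.079) (47.0, -0.072) (60.4, -1.122) (56.0, -0.374)
50 (63.3, -1.189) (48.9, -1.055) (49.5, -0.065) (57.1, -1.046) (57.6, -0.189)
55 (63.7, -1.165) (49.6, -1.024) (52.7, -0.058) (53.6, -0.938) (62.3, 0.011)
60 (64.3, -1.134) (50.6, -0.987) (56.8, -0.051) (50.5, -0.782) (71.4, 0.21)
piv [602.1  43.5 127.8] gap 10.2
35 (61.8, -1.26) (46.8, -1.143) (41.9, -0.081) (60.5, -1.195) (54.2, -0.587)
40 (61.9, -1.249) (47.0, -1.129) (43.3, -0.075) (57.7, -1.15) (53.0, -0.446)
45 (62.0, -1.234) (47.3, -1.11) (45.1, -0.07) (54.7, -1.089) (53.2, -0.281)
50 (62.2, -1.216) (47.7, -1.087) (47.5, -0.063) (51.6, -1.006) (55.7, -0.095)
55 (62.6, -1.193) (48.3, -1.058) (50.6, -0.057) (48.6, -0.888) (61.3, 0.097)
60 (63.1, -1.164) (49.1, -1.022) (54.5, -0.049) (46.0, -0.718) (71.3, 0.283)
(400, 770, 3)
```

View pics/both.png

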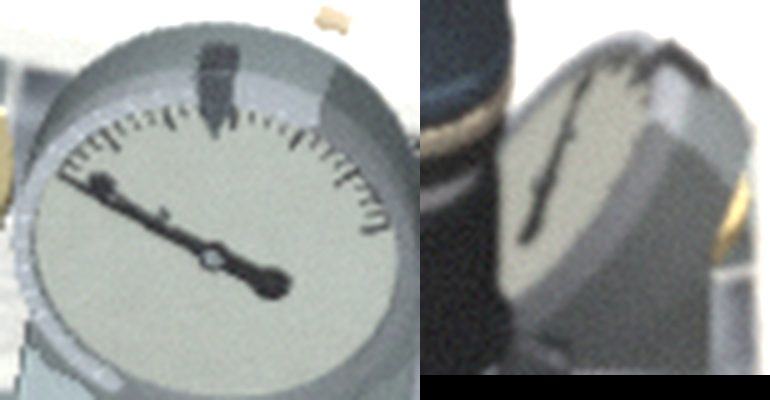

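Left (top camera, 5x, offset 288,160): pivot at (212,257), pointer on the zero tick with the line's end at (62,178), drag disc at (101,184), tab tip at (215,137). Right (side camera): pivot at (541,188). The fit gives a lean near 55° and the tab at about 1.1 rad, or about 13.5 mm of travel. I'll press partway, then look.

Request:
jog_arm([
  [0, 0, 3],
  [0, 0, 6],
  [0, 0, 8],
  [0, 0, 9.5],
  [0, 0, 10.5],
  [0, 0, 11.5],
  [0, 0, 12.5],
  [0, 0, 13.5],
  [0, 0, 15],
  [0, 0, 16.5],
  [0, 0, 18],
  [0, 0, 19],
  [0, 0, 19.5],
  [0, 0, 19.5],
], roll=[0, 0, 0, 0, 0, 0, 0, 0, 0, 0, 0, 0, 0, 0])

```text
t: 8.98
eef_pos: [529.6, -153.7, 87.5]
eef_rot: [180.0, 0.0, 85.0]
force: [-2.8, 0.5, 8.5]
width: 0.001
finger_force: 4.1
```

```bash
cat > look.py <<'E'
from dial import *
d=grab('top');s=arm.state();print(s['t'],s['eef_pos'].round(2),s['force'].round(1))
piv=np.array([601.4,43.3,118.6]);a=np.radians(55);up=np.cos(a)*ex+np.array([0,0,np.sin(a)])
g=cv2.cvtColor(d['frame'],cv2.COLOR_BGR2GRAY).astype(np.float32)
def prof(r,ths):
    p=np.array([proj(d,piv+r*(np.cos(t)*up-np.sin(t)*ey)) for t in ths]).astype(np.float32)
    return cv2.remap(g,p[:,:1],p[:,1:],cv2.INTER_CUBIC).ravel()
ths=np.arange(-1.6,0.6,.01)
for r in(20,25,30,35,40,45,49,52):
    v=prof(r,ths);dk=np.clip(np.median(v)-15-v,0,None)
    n,l,st,_=cv2.connectedComponentsWithStats((dk>0).astype(np.uint8)[:,None])
    print(r,[(round(float((ths*dk)[l[:,0]==i].sum()/dk[l[:,0]==i].sum()),3),int(dk[l[:,0]==i].max())) for i in range(1,n)])
for r in(56,57,58,59,60,62,66):
    v=prof(r,ths);m=(ths>-.4)&(ths<.3);dk=np.clip(np.median(v[m])-15-v,0,None)*m
    i=np.argmax(dk); print('tab',r,round(float((ths*dk).sum()/(dk.sum()+1e-6)),3),int(dk.max()),end='; ')
E
python3 look.py
```

```text
9.025 [ 529.59 -153.73   87.56] [-2.4 -0.7  8.2]
20 [(-0.457, 73)]
25 [(-0.456, 65)]
30 [(-0.452, 78)]
35 [(-0.471, 76)]
40 [(-0.472, 78)]
45 [(-0.472, 70)]
49 [(-0.5, 70)]
52 [(-0.493, 77)]
tab 56 -0.168 22; tab 57 -0.108 29; tab 58 -0.091 37; tab 59 -0.094 43; tab 60 -0.132 46; tab 62 -0.13 51; tab 66 -0.103 26;
```

Request:
jog_arm([
  [0, 0, 1],
  [0, 0, 2],
  [0, 0, 3],
  [0, 0, 3.7],
  [0, 0, 4],
  [0, 0, 4],
], roll=[0, 0, 0, 0, 0, 0])

```text
t: 9.78
eef_pos: [529.6, -153.7, 83.7]
eef_rot: [180.0, 0.0, 85.0]
force: [-3.4, 0.8, 9.8]
width: -0.001
finger_force: 4.9
```

```bash
python3 look.py
python3 - <<'E'
from h import *
fs=[grab('top')['frame'].astype(np.float32) for _ in range(4)];f=np.mean(fs,0)
cv2.imwrite('pics/near.png',np.clip(cv2.resize(f[165:215,310:350],None,fx=12,fy=12,interpolation=cv2.INTER_CUBIC)*1.4,0,255))
g=f.mean(2)
for v in range(170,213,2):print(v,g[v,322:340].astype(int))
E
```

```text
9.825 [ 529.65 -153.72   83.72] [-3.3  1.2  9.8]
20 [(-0.185, 73)]
25 [(-0.167, 67)]
30 [(-0.172, 79)]
35 [(-0.185, 80)]
40 [(-0.18, 70)]
45 [(-0.182, 69)]
49 [(-0.198, 75)]
52 [(-0.195, 75)]
tab 56 -0.178 71; tab 57 -0.17 70; tab 58 -0.159 62; tab 59 -0.142 48; tab 60 -0.143 49; tab 62 -0.125 50; tab 66 -0.098 26; 170 [92 92 93 93 96 90 70 61 57 57 57 57 58 66 91 95 96 94]
172 [93 92 95 96 97 88 58 58 58 57 57 55 57 68 96 99 98 98]
174 [112 111 113 113 109  85  66  66  69  71  74  81  71  94 114 111 108 106]
176 [116 116 117 115 109  84  65  61  61  61  64  64  86 121 121 123 122 124]
178 [124 124 126 134 125  85  64  62  61  63  62  65  90 123 126 124 130 123]
180 [125 121 113 124 124 105  67  69  62  61  61  64  91 126 125 124 124 127]
182 [127 116  84 103 124 110  56  62  65  64  62  66  65  85 127 118  99 129]
184 [ 78 126 125 123 126 120 100  82  64  62  80 108  63  92 128 119 104 126]
186 [114 120 122 101  70  48  54  74  68  84 123 124 117 123 128 127 126 129]
188 [125 125 111  44  40  44  45  45  66 107 126 126 125 127 126 126 127 128]
190 [125 126 123 107  56  43  44  61 10
[... 314 characters left out ...]
103 128 128 127 127 127 127 127 127]
200 [126 129 127 125 126 115  56  47  60  85 111 126 126 126 125 125 127 127]
202 [126 125 127 126 125 114  61  42  55  94 126 125 127 126 125 126 126 126]
204 [126 128 125 126 125 115  74  42  37  75 126 124 127 126 126 126 126 127]
206 [127 128 126 126 125 121  91  39  40  58 104 127 127 125 126 126 127 125]
208 [126 128 127 126 126 121  94  36  40  42  81 126 125 126 128 128 128 127]
210 [126 126 125 127 123 100  57  87  97  89  43  71 113 126 128 128 129 128]
212 [127 126 125 126 125 108  71 122 134 127  94  74 122 126 127 128 127 127][ WARN:0@4.965] global loadsave.cpp:1063 imwrite_ Unsupported depth image for selected encoder is fallbacked to CV_8U.
```

View pics/near.png

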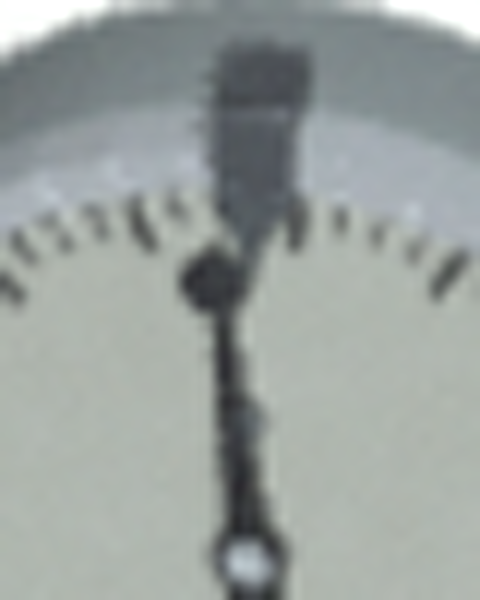

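The zoom shows the drag disc at about px (327.5,188), just left of the tab's point near (330.7,187.5), with the pivot at (330.3,211.5). I'll refine the tab tip from the earlier saved frame.

Run:
```python
from dial import *
import look
g=sum(cv2.imread('pics/'+f).mean(2) for f in('top0.png','t1.png'))/2
for v in range(176,192):
    w=np.clip(110-g[v,325:334],0,None);print(v,round(float((np.arange(325,334)*w).sum()/(w.sum()+1e-6)),2),int(w.sum()),g[v,326:336].astype(int))
d=look.d;n=np.cross(look.up,ey)
def ang(u):
    o,r=ray(d,*u);p=o+r*((look.piv-o)@n)/(r@n)-look.piv;return np.linalg.norm(p).round(1),np.arctan2(-p@ey,p@look.up).round(3)
print()
for u in((330.2,184),(330.3,186),(330.4,187.5),(330.6,188.5)):print(u,ang(u))
```

```text
10.075 [ 529.6  -153.75   83.68] [-2.5  0.6 10.2]
20 [(-0.187, 74)]
25 [(-0.169, 66)]
30 [(-0.171, 79)]
35 [(-0.184, 75)]
40 [(-0.183, 83)]
45 [(-0.181, 67)]
49 [(-0.197, 73)]
52 [(-0.194, 76)]
tab 56 -0.177 73; tab 57 -0.17 70; tab 58 -0.159 62; tab 59 -0.143 47; tab 60 -0.145 46; tab 62 -0.13 46; tab 66 -0.106 26; 176 329.99 365 [ 99  78  58  56  55  56  56  59  78 111]
177 330.16 345 [106  82  56  57  57  56  58  59  78 113]
178 330.19 359 [114  76  59  55  55  53  52  58  82 114]
179 330.36 330 [113  98  56  55  55  57  56  58  82 115]
180 330.45 321 [110  98  61  62  59  56  55  56  82 114]
181 330.21 324 [111  89  58  55  60  57  60  64  64  94]
182 330.13 334 [114 100  50  58  58  59  60  59  59  78]
183 330.24 275 [116 109  80  58  63  56  65  75  55  76]
184 330.59 190 [114 114 104  76  57  59  74  97  59  85]
185 330.48 129 [116 115 111  90  58  69  98 104  67  98]
186 330.39 69 [114 114 111 105  75  79 115 112 107 111]
187 330.52 37 [114 116 114 109  92  90 115 116 117 118]
188 0.0 0 [115 113 113 115 111 110 115 115 117 114]
189 0.0 0 [116 116 115 116 116 116 114 116 114 115]
190 0.0 0 [116 115 116 116 116 116 115 116 115 115]
191 0.0 0 [116 114 115 115 117 116 116 114 115 115]

(330.2, 184) (np.float64(62.5), np.float64(-0.096))
(330.3, 186) (np.float64(58.0), np.float64(-0.093))
(330.4, 187.5) (np.float64(54.6), np.float64(-0.09))
(330.6, 188.5) (np.float64(52.4), np.float64(-0.083))
```

Request:
jog_arm([
  [0, 0, 0.5],
  [0, 0, 0.9],
  [0, 0, 1.1],
  [0, 0, 1.1],
], roll=[0, 0, 0, 0])

```text
t: 10.58
eef_pos: [529.6, -153.7, 82.6]
eef_rot: [180.0, 0.0, 85.0]
force: [-3.7, 0.6, 10.0]
width: -0.001
finger_force: 5.1
```

```bash
python3 look.py
python3 - <<'E'
from h import *
f=np.mean([grab('top')['frame'].astype(np.float32) for _ in range(3)],0)
g=f.mean(2)
for v in range(184,200):
    w=np.clip(85-g[v,324:336],0,None);print(v,round(float((np.arange(324,336)*w).sum()/(w.sum()+1e-6)),2),g[v,324:336].astype(int))
E
```

```text
10.625 [ 529.61 -153.73   82.63] [-3.6  0.6 10.1]
20 [(-0.11, 71)]
25 [(-0.096, 65)]
30 [(-0.101, 71)]
35 [(-0.11, 70)]
40 [(-0.104, 65)]
45 [(-0.102, 64)]
49 [(-0.117, 75)]
52 [(-0.116, 75)]
tab 56 -0.106 68; tab 57 -0.109 65; tab 58 -0.109 59; tab 59 -0.105 53; tab 60 -0.127 50; tab 62 -0.126 46; tab 66 -0.104 24; 184 331.64 [125 121 126 125 112  83  64  64  82 109  63  92]
185 331.37 [127 126 127 125 119  85  62  74 108 114  71 108]
186 329.6 [126 125 126 117  78  56  57  73 102 125 116 124]
187 329.69 [126 125 123 100  49  45  45  53  69 105 126 126]
188 329.8 [125 124 118  83  43  44  44  47  58  97 128 125]
189 329.7 [126 126 118  78  45  44  43  43  64 109 125 126]
190 329.67 [126 127 124 109  70  41  45  54  91 122 125 125]
191 330.19 [126 125 126 123 111  85  46  75 120 127 125 126]
192 330.0 [127 127 126 127 121  93  48  85 126 127 127 127]
193 330.01 [125 126 126 126 122  92  48  84 127 125 123 126]
194 330.09 [125 126 126 126 118  82  44  77 127 125 126 126]
195 330.02 [125 127 126 126 116  75  44  74 127 128 127 127]
196 330.01 [126 126 127 124 119  75  41  74 127 126 127 128]
197 330.06 [125 128 126 126 117  78  43  74 128 129 127 127]
198 330.02 [127 127 124 126 115  60  42  58 101 128 127 128]
199 330.03 [128 126 127 126 115  54  44  55  83 118 127 127]
```

Request:
jog_arm([
  [0, 0, 0.15],
  [0, 0, 0.25],
  [0, 0, 0.25],
  [0, 0, 0.25],
], roll=[0, 0, 0, 0])

```text
t: 11.28
eef_pos: [529.6, -153.7, 82.4]
eef_rot: [180.0, 0.0, 85.0]
force: [-3.4, -0.3, 11.0]
width: 0.001
finger_force: 5.2
```

```bash
python3 look.py
python3 - <<'E'
from h import *
f=np.mean([grab('top')['frame'].astype(np.float32) for _ in range(3)],0)
g=f.mean(2)
for v in range(184,200):
    w=np.clip(85-g[v,324:336],0,None);print(v,round(float((np.arange(324,336)*w).sum()/(w.sum()+1e-6)),2),g[v,324:336].astype(int))
E
```

```text
11.325 [ 529.65 -153.74   82.45] [-4.   0.9  9.9]
20 [(-0.099, 71)]
25 [(-0.083, 68)]
30 [(-0.072, 81)]
35 [(-0.094, 72)]
40 [(-0.092, 74)]
45 [(-0.094, 71)]
49 [(-0.097, 75)]
52 [(-0.101, 83)]
tab 56 -0.102 62; tab 57 -0.104 57; tab 58 -0.1 51; tab 59 -0.103 47; tab 60 -0.135 46; tab 62 -0.131 49; tab 66 -0.106 22; 184 331.47 [124 121 126 125 114  81  64  61  82 108  65  94]
185 331.36 [125 124 126 125 121  97  62  75 108 115  72 107]
186 329.94 [125 126 126 119  89  63  56  67  95 124 118 123]
187 329.81 [125 125 126 114  53  45  47  51  65 104 127 127]
188 330.01 [126 126 122 100  45  45  44  44  48  83 128 125]
189 329.94 [126 127 124 109  39  45  44  41  49  84 127 126]
190 330.43 [125 125 127 119  89  56  42  44  62 105 126 127]
191 330.27 [126 126 127 126 120 103  39  68 116 122 125 125]
192 330.17 [126 127 126 127 127 114  41  75 127 125 126 126]
193 330.15 [125 125 127 127 125 113  41  77 127 127 126 126]
194 330.27 [125 126 125 126 122  99  40  68 115 127 126 126]
195 330.31 [126 125 126 125 122  92  40  64 111 128 126 127]
196 330.3 [125 124 126 127 120  92  40  65 114 128 127 127]
197 330.3 [126 126 125 126 119  93  43  67 112 127 126 127]
198 330.44 [126 128 126 125 121  93  41  51  90 118 128 128]
199 330.53 [127 126 125 127 117  78  43  52  73 105 127 126]
```

Request:
jog_arm([
  [0, 0, 0.1],
  [0, 0, 0.1],
  [0, 0, 0.1],
  [0, 0, 0.1],
  [0, 0, 0.1],
  [0, 0, 0.1],
  [0, 0, 0.1],
  [0, 0, 0.1],
  [0, 0, 0.1],
  [0, 0, 0.1],
], roll=[0, 0, 0, 0, 0, 0, 0, 0, 0, 0])

```text
t: 12.72
eef_pos: [529.6, -153.7, 82.3]
eef_rot: [180.0, 0.0, 85.0]
force: [-2.7, 1.5, 11.0]
width: 0.0
finger_force: 5.2
```

```bash
python3 look.py
```

```text
12.775 [ 529.64 -153.72   82.32] [-2.9  1.6  9.9]
20 [(-0.072, 77)]
25 [(-0.068, 73)]
30 [(-0.065, 81)]
35 [(-0.08, 76)]
40 [(-0.078, 72)]
45 [(-0.085, 60)]
49 [(-0.086, 73)]
52 [(-0.091, 76)]
tab 56 -0.089 68; tab 57 -0.092 63; tab 58 -0.093 55; tab 59 -0.099 52; tab 60 -0.127 50; tab 62 -0.125 51; tab 66 -0.103 23;
```

On the tab (−0.088 against −0.087) and held for more than a second. Now a gentle rise.

Request:
jog_arm([
  [0, 0, -0.5],
  [0, 0, -1.3],
  [0, 0, -2.2],
  [0, 0, -3.1],
  [0, 0, -4],
  [0, 0, -4.9],
  [0, 0, -5.8],
  [0, 0, -6.7],
  [0, 0, -7.6],
  [0, 0, -8.5],
  [0, 0, -9.4],
  [0, 0, -10.3],
  [0, 0, -11.2],
  [0, 0, -12],
  [0, 0, -12.7],
  [0, 0, -13.3],
  [0, 0, -13.8],
  [0, 0, -14.3],
  [0, 0, -14.9],
  [0, 0, -15.7],
], roll=[0, 0, 0, 0, 0, 0, 0, 0, 0, 0, 0, 0, 0, 0, 0, 0, 0, 0, 0, 0])

```text
t: 15.28
eef_pos: [529.6, -153.7, 96.9]
eef_rot: [-180.0, 0.0, 85.0]
force: [0.0, -0.3, -0.8]
width: 0.001
finger_force: 0.0
```

Request:
jog_arm([
  [0, 0, -3],
  [0, 0, -10],
  [0, 0, -30],
  [0, 0, -60],
  [0, 0, -90],
  [0, -20, -110],
  [0, -60, -120],
  [0, -100, -120],
  [0, -120, -120],
  [0, -120, -120],
], roll=[0, 0, 0, 0, 0, 0, 0, 0, 0, 0])

```text
t: 16.52
eef_pos: [409.2, -143.2, 218.0]
eef_rot: [179.9, 0.0, 85.0]
force: [0.5, -0.1, -0.3]
width: 0.001
finger_force: 0.0
```

```bash
python3 look.py
python3 - <<'E'
from h import *
d=grab('top')
cv2.imwrite('pics/end.png',np.clip(cv2.resize(d['frame'][155:335,280:460],None,fx=3.3,fy=3.3,interpolation=cv2.INTER_CUBIC)*1.3,0,255).astype(np.uint8))
E
```

```text
16.575 [ 410.27 -143.44  217.84] [ 0.4 -0.3  0.6]
20 [(-1.138, 69), (-0.09, 23)]
25 [(-1.146, 68), (-0.04, 30)]
30 [(-1.136, 65), (-0.047, 31)]
35 [(-1.138, 67), (-0.095, 26)]
40 [(-1.145, 59), (-0.09, 33)]
45 [(-1.144, 62), (-0.089, 36)]
49 [(-1.142, 46), (-0.087, 63)]
52 [(-1.142, 40), (-0.091, 68)]
tab 56 -0.089 61; tab 57 -0.093 58; tab 58 -0.093 55; tab 59 -0.096 49; tab 60 -0.133 45; tab 62 -0.13 44; tab 66 -0.103 22;
```

View pics/end.png

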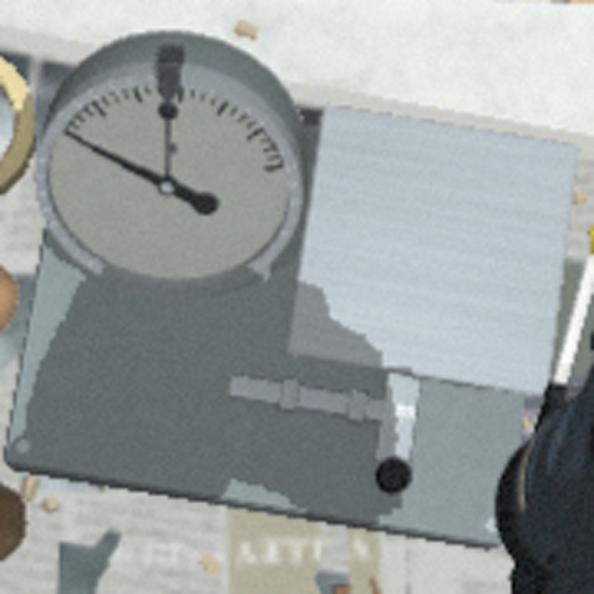

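The pointer is back at its start, with its tip near (67,131) in the crop. The drag hand stands at the tab, its disc at (168,110), the bolt is clear and the arm is away.

```bash
python3 -c "
from workcell import arm
print(arm.job_done())"
```

```text
the job is handed in; nothing more can be done
None
```

I slid the bolt about 30 mm clear and pressed the platform corner until the pointer met the tab. After a hold of more than a second I let it rise: the pointer is back at its start, the drag hand stands at the tab, the arm is clear, and the job was handed in at about 17 s.

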